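# Fetch the loupe and the wax from behind the bottles

## Robot

A 6-joint arm with a two-finger parallel gripper is mounted at the origin on a cart in front of the work surface, level with it; the furniture and walls round the work are solid. World frame = base frame: x ahead of the robot, y to its left, z up, the work surface at z = 0. Lengths are in m, angles in rad, forces in N, time in s.
With the tool pointing down it reaches from about 0.35 to 0.85 m from the base axis. Payload 8.1 kg.
Tool frame: the origin (TCP) lies at the very end of the fingers, on their centre line; the grasp point (between the pads) lies 19 mm behind it; z points along the fingers, y is the line along which they close (so a half turn about z gives the same grasp; the last joint's range is limited). The gripper opens to 93 mm and grips with 3 to 60 N. Pads are 15 mm wide; open, the fingers measure 128 mm over their backs; the gripper's body (75 mm by 188 mm) begins 65 mm behind the grasp point.
Start: joints at [-1.377, 0.13, 1.488, -0, 1.523, -0.085], TCP at [0.165, -0.577, 0.219] pointing down, gripper open.
Joint ranges: [-2.96, 2.96], [-0.89, 2.26], [0.02, 2.5], [-1.34, 4.48], [0, 2.73], [-2.66, 2.66]. Speed limits (rad/s): [2.39, 2.39, 2.79, 3.14, 3.14, 3.14].

## Interface

Orientations are given as a rotation vector (axis times angle).
In Python, from plant import monitor, eyes, ticket gives the robot as it stands.
- The arm moves only by the tool arm_command, never from a script. Its argument "deltas" is a list that holds one entry, the list of rows, each a list of 6 numbers: the shift along the world's x, y, z in cm, then the turn, a rotation vector about the world's x, y, z in degrees. In form: [[[tx, ty, tz, rx, ry, rz], ...]]. A call has 1 to 12 rows; each row shifts and turns the commanded pose from where the row before left it; what a row does not reach is not made up. A row lasts 1/12 s, in which the tool goes at most 41.7 mm and 7.16 degrees, less where a joint would pass 70% of its speed; a pose out of reach is approached as far as the arm can. A call is refused whole if a number of a shift passes 4.17 or a number of a turn 7.16, either way. A call with a gripper value outside its range is refused whole. "gripper" is the opening, from -1 (shut) to 1 (fully open), set as the call begins (left out, the last holds). The fingers move at their own pace and stop on an object; "squeeze" is the grip in N (left out, the last holds). Time passes only in rows, so rows that do not move let the fingers close. It gives the time, the measured TCP pose, the force, the opening and the grip force at its end, in the units of the state.
- monitor.read_state(): the state, without advancing time (a new reading comes with each control period).
- eyes.read_camera(name): name is "side" or "top" or "wrist"; returns the picture (480x640x3 uint8, blue, green, red); there is no depth.
- eyes.camera_model(name): a dict with "fx", "fy", "cx", "cy" (pixels), "k1" (the pictures are not rectified: a ray, as slopes to the right and down, at radius r is drawn at 1 + k1 r^2 times it, then the intrinsics apply), "rvec" (rotation vector, rad) and "tvec" (3), from world to camera coordinates, as OpenCV has them. Camera axes: x right, y down, z forward; pixel columns grow to the right and rows downward; lengths in m; the calibration is good to about 2 mm. A picture is of the moment at which its call begins: read the wrist's pose just before it. camera_model takes no time and is no camera call; for the wrist camera it gives the pose at the moment of the call.
- ticket.close_job(): hands the job in; it is judged then, once.
The state is a dict: "t": time; "q": joint angles; "dq": joint speeds; "joint_torque": joint torques, N m; "tool_pos": TCP position; "orientation": TCP orientation; "force": force on the tool from outside, world axes, zero at the start; "wrist_torque": the same for the moment, N m; "opening": finger opening in m; "gripper_force": force on a finger pad.
Only numpy, scipy, OpenCV 4.12 (cv2) and the standard library are available. Lean on these libraries where they do the work, as an engineer would, in place of code of your own. Each camera call takes 0.05 s, during which the arm holds its last target. There are 200 camera calls.

## Task

Get the loupe and the red wax block out from behind the two bottles on the wooden bench caddy. First clear the way: stand the amber bottle in the middle of the green coaster and the white pump spray in the middle of the blue coaster; only then set the loupe in the middle of the grey pad and lay the wax block flat in the middle of the white tile, and when both are there stand each bottle upright again on the very spot of the caddy where it stood at the start. Do not knock a bottle over and leave the sherds that lie about alone.

Things in the scene. Friction and masses are not known exactly. Their poses are not given: they have to be found in the camera images.
- caddy: Wooden tray, fixed: board x -70 (open front) to +95, y -115 to +115 mm from its origin (on the table), top 12 mm over the table. Rims over table: back 37 mm (inner face x 88), sides 27 mm (y +-108). White 68 mm round marks at x -27, y +-55: a bottle on each, within 4 mm. Behind, near x +31, y +-55, loupe and wax, about 10 mm from the bottles: bottles block the gripper. Which is where varies.
- amber_bottle: Small amber glass bottle with white cap, loose, standing on the caddy; body 53 mm diameter, 106 mm tall, about 0.12 kg. Origin at the centre of its underside, z up. Straight round body up to about 65 mm, then shoulder and cap; grip it from above round the body, about 55 mm over the underside. Park on the green coaster, later put back.
- pump_spray: White pump spray bottle, loose, on the caddy; body 45 mm diameter, 144 mm tall with pump head, about 0.12 kg. Origin at the centre of its underside, z up. The head is a rigid upright round pin (does not go down), 17 mm diameter, 117 to 144 mm over the underside, on the axis: grip it from above, about 130 mm over the underside. Park on the blue coaster, later put back.
- loupe: Black loupe, loose, standing on the caddy behind a bottle; a round stub 35 mm diameter, 34 mm tall, about 0.05 kg. Origin at the centre of its underside, z up. Goes on the grey pad.
- wax_block: Red block of modelling wax, rigid, loose, lying flat on the caddy behind a bottle; 38 (its x) x 62 (its y) x 22 mm tall, about 0.06 kg. Origin at the centre of its underside, z up. Grip it across the 38 mm. Goes flat on the white tile, turned any way.
- green_coaster: Green round coaster with a cork middle, fixed, 80 mm diameter, 4 mm thick; origin at the centre of its underside on the table. Parking place of the amber bottle.
- blue_coaster: Blue round coaster with a cork middle, fixed, 80 mm diameter, 4 mm thick; origin at the centre of its underside on the table. Parking place of the pump spray.
- grey_pad: Grey square pad, fixed, 70 x 70 mm, 4 mm thick; origin at the centre of its underside on the table. Place of the loupe.
- white_tile: White square ceramic tile, fixed, 70 x 70 mm, 5 mm thick; origin at the centre of its underside on the table. Place of the wax block.
- sherd: Grey-brown decorated pot sherd, loose, 46 x 60 x 14 mm, lying flat by itself just behind the left half of the row of coasters, pad and tile (farther from the robot); origin at the centre of its underside. Must be left alone.

How it is judged:
On the way, in this order (a step that is already met when the one before it is completed fails the run):
1. amber bottle released upright on the green coaster, spray on the blue one, within 15 mm of the centres, before loupe and wax are taken (moved under 30 mm) (horizontal distance between amber_bottle and green_coaster below 0.015 m and height (world z) of amber_bottle between 0.0015 and 0.009 m and angle between each of amber_bottle, pump_spray's own z axis and vertical below 0.1 rad and horizontal distance between pump_spray and blue_coaster below 0.015 m and height (world z) of pump_spray between 0.0015 and 0.009 m and linear speed of each of amber_bottle, pump_spray below 0.03 m/s and contact force between the fingers and amber_bottle below 0.1 N and contact force between the fingers and pump_spray below 0.1 N and distance of each of loupe, wax_block from where it was at the start of the episode below 0.03 m), for 0.2 s.
2. loupe released on the grey pad and wax block on the white tile, within 15 mm of the centres, both bottles still on their coasters (horizontal distance between loupe and grey_pad below 0.015 m and height (world z) of loupe between 0.0015 and 0.009 m and angle between each of loupe, wax_block, amber_bottle, pump_spray's own z axis and vertical below 0.1 rad and horizontal distance between wax_block and white_tile below 0.015 m and height (world z) of wax_block between 0.0025 and 0.01 m and linear speed of each of loupe, wax_block below 0.03 m/s and contact force between the fingers and loupe below 0.1 N and contact force between the fingers and wax_block below 0.1 N and horizontal distance between amber_bottle and green_coaster below 0.015 m and height (world z) of amber_bottle between 0.0015 and 0.009 m and horizontal distance between pump_spray and blue_coaster below 0.015 m and height (world z) of pump_spray between 0.0015 and 0.009 m), for 0.2 s.
At the end, for the whole second after the job is handed in: Both bottles stand upright on the caddy within 15 mm of where each stood at the start; the loupe stands on the grey pad and the wax block lies flat on the white tile, each within 15 mm of its centre; all four are released and at rest (distance of each of amber_bottle, pump_spray from where it was at the start of the episode below 0.015 m and angle between each of amber_bottle, pump_spray, loupe, wax_block's own z axis and vertical below 0.1 rad and horizontal distance between loupe and grey_pad below 0.015 m and height (world z) of loupe between 0.0015 and 0.009 m and horizontal distance between wax_block and white_tile below 0.015 m and height (world z) of wax_block between 0.0025 and 0.01 m and linear speed of each of amber_bottle, pump_spray, loupe, wax_block below 0.03 m/s and contact force between the fingers and amber_bottle below 0.1 N and contact force between the fingers and pump_spray below 0.1 N and contact force between the fingers and loupe below 0.1 N and contact force between the fingers and wax_block below 0.1 N); the robot touches nothing.
It fails at once if a bottle is tipped over (leans more than 0.6 rad) (angle between any of amber_bottle, pump_spray's own z axis and vertical above 0.6 rad).
It fails at once if the loose sherd is disturbed (moved more than 15 mm) (distance of sherd from where it was at the start of the episode above 0.015 m).
It also fails if it takes over 138 s, if anything falls off the work surface, if the arm or the gripper's body presses on something with over 40 N, if the wrist force passes 120 N, or if a joint passes its speed limit or range.

## Working session

There is one attempt and no reset: what is moved stays moved. The work goes in short steps, Python scripts to look and compute and a tool call to move; the robot and the scene stay as the last step left them, time stands still between calls to the robot, and variables do not carry over. Pictures are saved under pics/ and viewed, at most 14 in all, crops included, and the job is handed in when it is done.

Besides the shell and the picture viewer there is one more tool, called after "Request:" in YAML: its name, and indented under it one key for each argument. arm_command: Moves the arm, as the interface text tells. Its arguments: {"type":"object","properties":{"deltas":{"type":"array"},"gripper":{"type":"number"},"squeeze":{"type":"number"}},"required":["deltas"]}

```bash
mkdir -p pics; cat > h.py <<'E'
import numpy as np, cv2
from plant import monitor, eyes, ticket
def snap(n,f):
    m=eyes.camera_model(n); im=eyes.read_camera(n); cv2.imwrite('pics/'+f,im); return im,m
def px2w(m,uv,z):
    R=cv2.Rodrigues(np.array(m['rvec'],float))[0]; t=np.array(m['tvec'],float).ravel()
    out=[]
    for u,v in np.atleast_2d(uv).astype(float):
        d=np.array([(u-m['cx'])/m['fx'],(v-m['cy'])/m['fy']]); s=d.copy()
        for _ in range(30): s=d/(1+m['k1']*(s@s))
        r=R.T@np.array([s[0],s[1],1]); c=-R.T@t
        out.append((c+r*(z-c[2])/r[2])[:2])
    return np.array(out)
def w2px(m,P):
    R=cv2.Rodrigues(np.array(m['rvec'],float))[0]; t=np.array(m['tvec'],float).ravel()
    p=np.atleast_2d(P)@R.T+t; s=p[:,:2]/p[:,2:]; s=s*(1+m['k1']*(s**2).sum(1,keepdims=True))
    return s*[m['fx'],m['fy']]+[m['cx'],m['cy']]
E
python3 - <<'E'
from h import *
s=monitor.read_state(); print(s)
for n in('top','side'):
    im,m=snap(n,n+'0.png'); print(n,m)
E
```

```text
{'t': 0.0, 'q': array([-1.37741065e+00,  1.31144021e-01,  1.48929694e+00, -3.24975984e-05,
        1.52303408e+00, -8.54336444e-02]), 'dq': array([-0.00094198, -0.00151276, -0.00022903,  0.0004885 , -0.00046454,
        0.0009712 ]), 'joint_torque': array([-2.01427043e-03, -5.59844041e+01, -4.91760314e+01,  7.67115480e-02,
        3.52184486e-02, -1.69374184e-04]), 'tool_pos': array([ 0.16500834, -0.57624744,  0.21758802]), 'orientation': array([-3.10925353e+00, -4.36292593e-01,  2.10307455e-04]), 'force': array([ 0.37405325,  0.45054929, -0.89972959]), 'wrist_torque': array([-0.05697584,  0.00365716, -0.00092086]), 'gripper_force': 0.0, 'opening': 0.09282783897238694}
top {'fx': 499.37322478408146, 'fy': 499.37322478408146, 'cx': 315.47134676895587, 'cy': 240.50690715494625, 'k1': -0.011518688448425336, 'rvec': array([ 2.12715537, -2.15633685,  0.10037992]), 'tvec': array([0.06427645, 0.50573743, 0.92315419])}
side {'fx': 496.7425283530131, 'fy': 496.7425283530131, 'cx': 311.4605471472088, 'cy': 241.28597700611067, 'k1': -0.12805460022368545, 'rvec': array([ 2.12069754,  0.03669405, -0.0492799 ]), 'tvec': array([-0.51888266,  0.07346784,  1.1503104 ])}
```

View pics/top0.png

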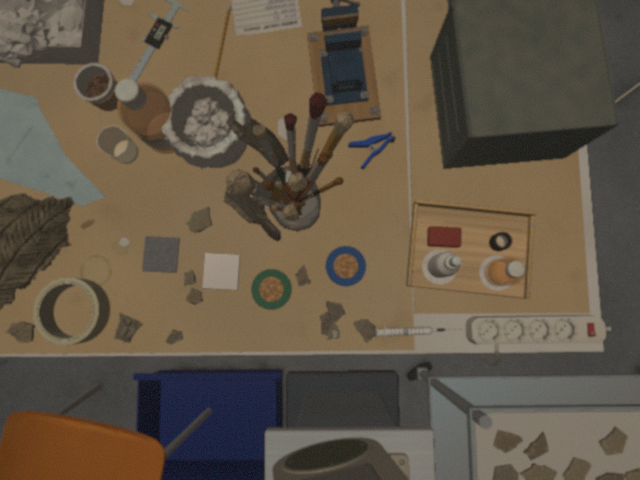

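View pics/side0.png

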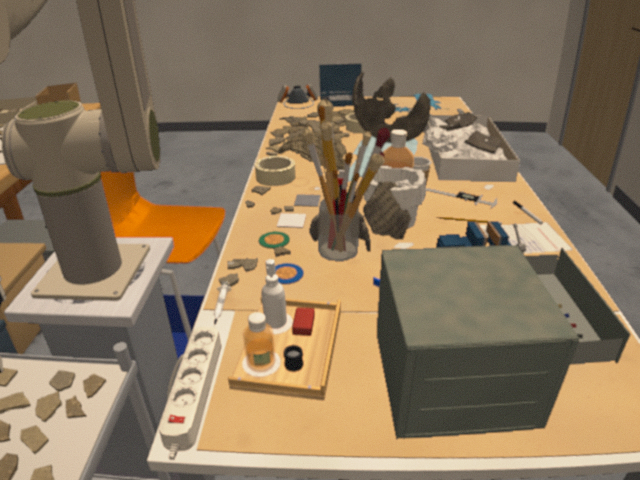

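The top view shows the caddy at about (470,250). The spray (440,262) stands in front of the wax (444,237), and the amber bottle (503,271) in front of the loupe (500,241). The green coaster is at (271,288), blue (345,265), grey pad (161,254), tile (221,271), and a tall brush pot at (295,200). Next I measure these.

```bash
cat > m.py <<'E'
from h import *
im=cv2.imread('pics/top0.png'); m=eyes.camera_model('top')
hsv=cv2.cvtColor(im,cv2.COLOR_BGR2HSV)
def blob(name,mask,box,z):
    x0,y0,x1,y1=box; k=np.zeros(im.shape[:2],np.uint8); k[y0:y1,x0:x1]=mask[y0:y1,x0:x1]*255
    k=cv2.morphologyEx(k,cv2.MORPH_CLOSE,np.ones((3,3)))
    c=max(cv2.findContours(k,cv2.RETR_EXTERNAL,cv2.CHAIN_APPROX_NONE)[0],key=cv2.contourArea)
    r=cv2.minAreaRect(c); w=px2w(m,cv2.boxPoints(r),z)
    print(name,np.round(r[0],1),np.round(r[1],1),'c',w.mean(0).round(4),'sides',np.linalg.norm(w[0]-w[1]).round(4),np.linalg.norm(w[1]-w[2]).round(4),'ang',np.degrees(np.arctan2(*(w[1]-w[0])[::-1])).round(1))
H,S,V=[hsv[...,i].astype(int) for i in range(3)]
blob('green',(H>40)&(H<90)&(S>90),(245,262,300,315),.004)
blob('blue',(H>95)&(H<125)&(S>110),(320,240,372,290),.004)
blob('grey',(S<60)&(V<130)&(V>60),(135,230,187,277),.004)
blob('tile',(S<70)&(V>140),(197,246,245,295),.005)
blob('wax',((H<8)|(H>172))&(S>120),(420,220,470,252),.034)
blob('loupe',(V<70),(480,225,520,255),.046)
blob('caddytop?',(V>0),(410,205,412,207),.0)
print('cam',(-cv2.Rodrigues(m['rvec'])[0].T@m['tvec']).round(3))
a=cv2.resize(im[195:305,400:545],None,fx=5.5,fy=5.4,interpolation=cv2.INTER_CUBIC); cv2.imwrite('pics/c1.png',a)
E
python3 m.py
```

```text
green [263.5 275.5] [1.4 2.8] c [0.4426 0.1611] sides 0.0055 0.0028 ang -45.5
blue [345.3 265.6] [37.1 36.7] c [0.46   0.0005] sides 0.0722 0.0726 ang -64.2
grey [160.5 254. ] [33.6 34.3] c [0.4882 0.3668] sides 0.0686 0.0682 ang -2.3
tile [220.4 270.8] [34.1 34.6] c [0.4531 0.2462] sides 0.0682 0.0679 ang -3.0
wax [443.9 236.4] [31.8 18.6] c [ 0.5106 -0.1867] sides 0.0357 0.06 ang -5.4
loupe [500.  241.5] [17. 20.] c [ 0.4977 -0.2877] sides 0.0371 0.032 ang -90.9
caddytop? [410.5 205.5] [1. 1.] c [ 0.5778 -0.1313] sides 0.002 0.002 ang -91.0
cam [0.387 0.028 0.981]
```

View pics/c1.png

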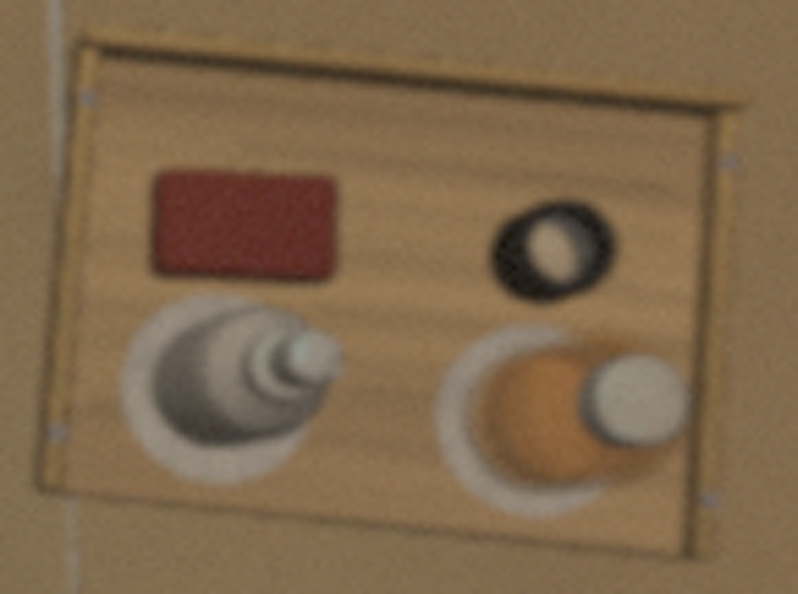

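```bash
cat > m2.py <<'E'
from m import *
print('----')
blob('green',(H>40)&(H<95)&(S>60),(245,262,300,315),.004)
W=lambda u,v,z:px2w(m,[[400+u/5.5,195+v/5.4]],z)[0].round(4)
print('spray pin top',W(315,357,.156),'mark',W(218,388,.012))
print('amber cap',W(637,398,.118),'mark',W(533,421,.012))
print('loupe top',W(563,250,.046))
L,R=W(85,40,.037),W(740,103,.037); print('back rim',L,R,np.degrees(np.arctan2(*(L-R)[::-1]))-90)
L,R=W(40,490,.012),W(690,553,.012); print('front',L,R,np.degrees(np.arctan2(*(L-R)[::-1]))-90, (L+R)/2)
print('box base front',px2w(m,[[445,165],[590,155]],0))
print('pot base',px2w(m,[[297,228],[280,238],[320,215]],0))
b=cv2.imread('pics/side0.png')[90:340,190:450]; cv2.imwrite('pics/c2.png',cv2.resize(b,None,fx=2.3,fy=2.3,interpolation=cv2.INTER_CUBIC))
E
python3 m2.py|sed -n '/----/,$p'
```

```text
----
green [271. 289.] [38. 38.] c [0.4162 0.1464] sides 0.0749 0.0739 ang -90.8
spray pin top [ 0.4532 -0.1791] mark [ 0.4542 -0.181 ]
amber cap [ 0.4418 -0.2875] mark [ 0.4409 -0.2898]
loupe top [ 0.4979 -0.2921]
back rim [ 0.5765 -0.1349] [ 0.55   -0.3587] -6.7529096326446165
front [ 0.4187 -0.1176] [ 0.3936 -0.3412] -6.404869162796146 [ 0.40615 -0.2294 ]
box base front [[ 0.65907729 -0.20297619]
 [ 0.67402304 -0.49149955]]
pot base [[0.53634081 0.09485699]
 [0.51681798 0.12881817]
 [0.56177255 0.04877361]]
```

View pics/c2.png

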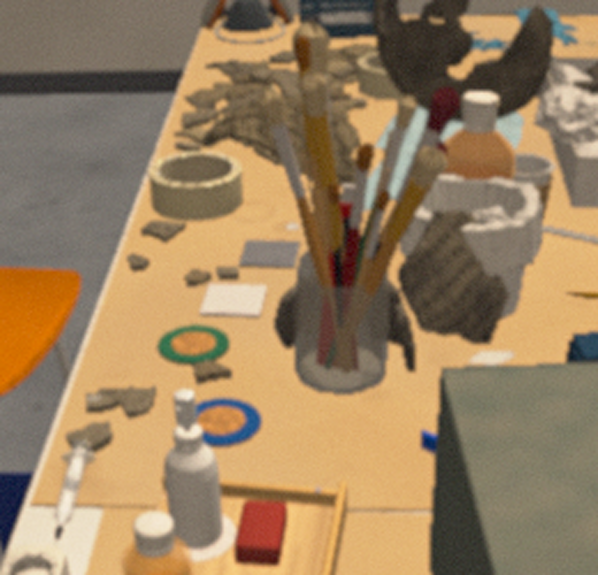

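The side crop shows tall brushes in the pot, with tips at full-frame (325,107), (310,138), (349,158), (383,130) and (375,157). I triangulate them to get clearances.

```bash
python3 - <<'E'
from h import *
mt,ms=eyes.camera_model('top'),eyes.camera_model('side')
def ray(m,p):
    a=np.r_[px2w(m,[p],0)[0],0]; c=-cv2.Rodrigues(np.array(m['rvec']))[0].T@np.array(m['tvec']); d=a-c; return c,d/np.linalg.norm(d)
T=dict(maroon=(318,100),tan=(345,120),red=(290,118),brown=(340,182),pale=(237,182),dark=(240,125))
S=dict(bigtan=(325,107),tan2=(327,125),grey=(310,138),maroon=(383,130),brown=(349,158),tan3=(375,157),pale=(367,135),red=(340,182))
for a,p in T.items():
    for b,q in S.items():
        c1,d1=ray(mt,p);c2,d2=ray(ms,q)
        s=np.linalg.lstsq(np.c_[d1,-d2],c2-c1,rcond=None)[0]; P,Q=c1+s[0]*d1,c2+s[1]*d2
        if np.linalg.norm(P-Q)<.02: print(a,b,((P+Q)/2).round(3),np.linalg.norm(P-Q).round(4))
print((-cv2.Rodrigues(np.array(ms['rvec']))[0].T@np.array(ms['tvec'])).round(3))
E
```

```text
maroon maroon [0.666 0.043 0.325] 0.0033
tan tan3 [0.651 0.005 0.283] 0.0002
tan pale [0.633 0.006 0.328] 0.0
red tan3 [0.662 0.087 0.252] 0.01
red pale [0.643 0.083 0.303] 0.0095
brown bigtan [0.544 0.016 0.378] 0.0174
brown tan2 [0.55  0.015 0.344] 0.0124
brown red [0.578 0.013 0.224] 0.009
pale bigtan [0.548 0.151 0.341] 0.0022
pale tan2 [0.555 0.158 0.299] 0.0045
pale red [0.589 0.187 0.147] 0.0123
dark tan3 [0.667 0.169 0.218] 0.0066
dark pale [0.646 0.159 0.276] 0.0063
[ 0.575 -0.917  0.653]
```

Request:
arm_command:
  deltas:
    - [[1.5,2.5,0,0,0,-3],[2.5,3.5,0,0,0,-3],[2.7,3.7,0,0,0,-3],[2.7,3.7,0,0,0,-3],[2.7,3.7,0,0,0,-3],[2.7,3.7,0,0,0,-3],[2.7,3.7,0,0,0,-2.5],[2.7,3.7,0,0,0,-2],[2.7,3.7,0,0,0,0],[2.7,3.7,0,0,0,0],[2.0,3.0,0,0,0,0],[1.2,1.6,0,0,0,0]]
  gripper: 0

```text
t: 1.1
tool_pos: [0.4342, -0.1992, 0.2184]
orientation: [-3.135, 0.175, -0.0]
force: [0.4, 0.7, -0.3]
opening: 0.0462
gripper_force: 0.0
```

```bash
python3 - <<'E'
from h import *
s=monitor.read_state(); print(s['tool_pos'],s['orientation'])
im,m=snap('wrist','w1.png')
for n,p in dict(pin=(.4537,-.18,.156),amb=(.4413,-.2885,.118),wax=(.5106,-.1867,.034),loupe=(.498,-.291,.046),tcp=s['tool_pos']).items(): print(n,w2px(m,p).round())
E
```

```text
[ 0.43417545 -0.19916539  0.2183681 ] [-3.13547346e+00  1.75026356e-01 -1.66317127e-04]
pin [[273. 215.]]
amb [[450. 203.]]
wax [[286. 113.]]
loupe [[422. 114.]]
tcp [[310. 286.]]
```

View pics/w1.png

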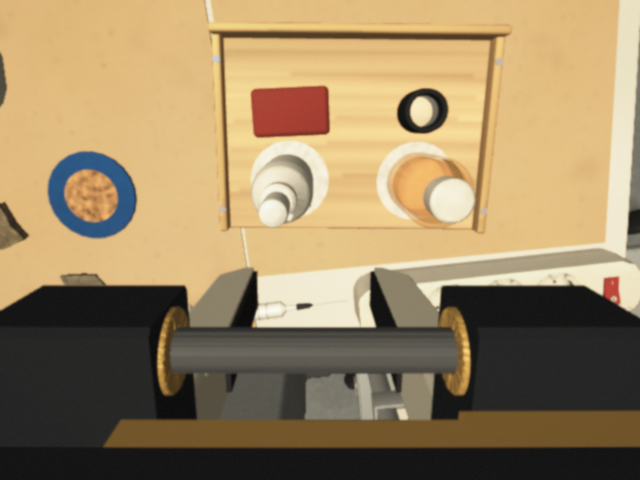

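The wrist view shows the pin top at (273,209), amber cap (449,200), wax (290,111), loupe (423,110) and blue coaster (92,195). All are close to the predictions.

```bash
python3 - <<'E'
from h import *
m=eyes.camera_model('wrist')
for n,p,z in [('pin',(273,209),.156),('amb',(449,200),.118),('wax',(290,111),.034),('loupe',(423,110),.046),('blue',(92,195),.004),('sprmark',(290,180),.012),('ambmark',(416,180),.012)]: print(n,px2w(m,[p],z).round(4))
E
```

```text
pin [[ 0.458  -0.1792]]
amb [[ 0.4447 -0.2862]]
wax [[ 0.5132 -0.1885]]
loupe [[ 0.5022 -0.2904]]
blue [[4.617e-01 2.000e-04]]
sprmark [[ 0.4563 -0.1801]]
ambmark [[ 0.4442 -0.2898]]
```

Request:
arm_command:
  deltas:
    - [[1.0,1.0,0,0,0,0],[1.0,1.0,0,0,0,0],[0,0,0,0,0,0],[0,0,0,0,0,0]]

```text
t: 1.48
tool_pos: [0.4527, -0.1824, 0.2182]
orientation: [-3.136, 0.177, 0.002]
force: [0.3, -0.1, 1.0]
opening: 0.0461
gripper_force: 0.0
```

Request:
arm_command:
  deltas:
    - [[0.25,0.25,0,0,0,0],[0,0,-2,0,0,0],[0,0,-2.5,0,0,0],[0,0,-2.5,0,0,0],[0,0,-1.5,0,0,0],[0,0,-1.0,0,0,0],[0,0,0,0,0,0],[0,0,0,0,0,0],[0,0,0,0,0,0]]

```text
t: 2.23
tool_pos: [0.456, -0.1808, 0.1251]
orientation: [3.136, -0.179, 0.003]
force: [-0.2, 0.4, -0.5]
opening: 0.0461
gripper_force: 0.0
```

Request:
arm_command:
  deltas:
    - [[0,0,0,0,0,0],[0,0,0,0,0,0],[0,0,0,0,0,0],[0,0,0,0,0,0],[0,0,0,0,0,0],[0,0,0,0,0,0],[0,0,0,0,0,0],[0,0,0,0,0,0]]
  gripper: -1
  squeeze: 15

```text
t: 2.9
tool_pos: [0.4555, -0.1802, 0.1238]
orientation: [3.136, -0.179, 0.0]
force: [0.3, -1.0, 1.9]
opening: 0.0169
gripper_force: 15.0
```

Request:
arm_command:
  deltas:
    - [[0,0,1,0,0,0],[0,0,2,0,0,0],[0,0,2,0,0,0],[0,1,0.5,0,0,0],[0.1,2,0,0,0,0],[0.1,2.5,0,0,0,0],[0.1,2.5,0,0,0,0],[0.1,2.5,0,0,0,0],[0.1,2.5,0,0,0,0],[0,2.5,0,0,0,0],[0,1.5,0,0,0,0],[0,1,0,0,0,0]]

```text
t: 3.9
tool_pos: [0.4598, 0.0021, 0.1783]
orientation: [-3.136, 0.176, 0.001]
force: [0.9, -0.2, -1.0]
opening: 0.0171
gripper_force: 15.0
```

Request:
arm_command:
  deltas:
    - [[0,0,0,0,0,0],[0,0,-1,0,0,0],[0,0,-2,0,0,0],[0,0,-1.5,0,0,0],[0,0,-0.5,0,0,0],[0,0,-0.3,0,0,0],[0,0,0,0,0,0],[0,0,0,0,0,0],[0,0,0,0,0,0]]

```text
t: 4.65
tool_pos: [0.4611, -0.0005, 0.1266]
orientation: [3.136, -0.179, 0.002]
force: [-0.5, -0.1, -0.9]
opening: 0.0166
gripper_force: 15.0
```

Request:
arm_command:
  deltas:
    - [[0,0,-0.4,0,0,0],[0,0,-0.3,0,0,0],[0,0,-0.25,0,0,0],[0,0,-0.1,0,0,0],[0,0,0,0,0,0],[0,0,0,0,0,0],[0,0,0,0,0,0]]

```text
t: 5.23
tool_pos: [0.4608, -0.0, 0.1156]
orientation: [-3.136, 0.179, -0.001]
force: [-0.3, 2.2, 4.2]
opening: 0.0168
gripper_force: 15.0
```

Request:
arm_command:
  deltas:
    - [[0,0,0,0,0,0],[0,0,0,0,0,0],[0,0,0,0,0,0],[0,0,0.5,0,0,0],[0,0,1.5,0,0,0],[0,0,3,0,0,0],[0,0,3,0,0,0],[0,-1,0,0,0,0],[0,-2.75,0,0,0,0],[-0.4,-4,0,0,0,0],[-0.4,-4,0,0,0,0],[-0.4,-4,0,0,0,0]]
  gripper: 0

```text
t: 6.23
tool_pos: [0.448, -0.1592, 0.1955]
orientation: [3.136, -0.177, 0.001]
force: [1.1, -0.6, 0.6]
opening: 0.0466
gripper_force: 0.0
```

Request:
arm_command:
  deltas:
    - [[-0.4,-4,0,0,0,0],[-0.2,-4,0,0,0,0],[0,-3,0,0,0,0],[0,-2,0,0,0,0],[0,0,0,0,0,0],[0,0,0,0,0,0],[0,0,0,0,0,0]]
  gripper: 1

```text
t: 6.82
tool_pos: [0.4422, -0.2871, 0.195]
orientation: [-3.136, 0.179, 0.0]
force: [-0.5, 0.3, -0.7]
opening: 0.0888
gripper_force: 0.0
```

```bash
python3 - <<'E'
from h import *
s=monitor.read_state(); print(s['tool_pos'],s['opening'])
im,m=snap('wrist','w2.png')
for n,p in dict(amb=(.4432,-.2875,.118),sprayblue=(.461,0,.148)).items(): print(n,w2px(m,p).round())
E
```

```text
[ 0.44224506 -0.28709066  0.19497028] 0.08878172527166113
amb [[312. 237.]]
sprayblue [[-225.  278.]]
```

View pics/w2.png

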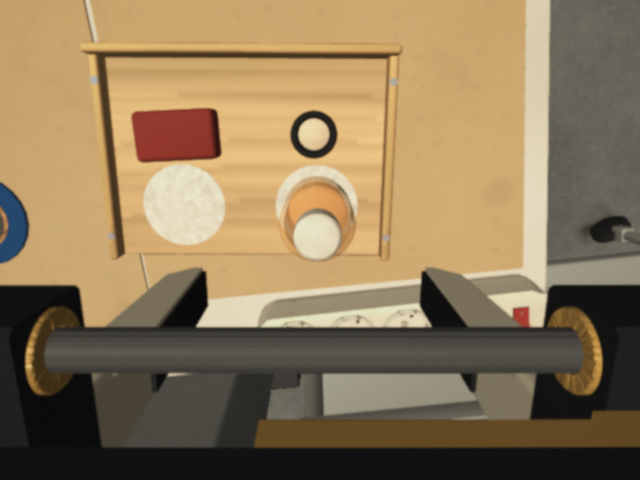

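The bottle's cap is at (317,235), nearly centred between the fingers. The loupe is at (314,134) and the wax at (176,135).

Request:
arm_command:
  deltas:
    - [[0.15,-0.15,-1,0,0,0],[0,0,-2.5,0,0,0],[0,0,-3,0,0,0],[0,0,-3,0,0,0],[0,0,-2.5,0,0,0],[0,0,-1.7,0,0,0],[0,0,-1,0,0,0],[0,0,0,0,0,0],[0,0,0,0,0,0],[0,0,0,0,0,0]]

```text
t: 7.7
tool_pos: [0.4449, -0.2896, 0.0496]
orientation: [3.135, -0.178, 0.003]
force: [0.3, 0.0, -0.2]
opening: 0.0931
gripper_force: 0.0
```

Request:
arm_command:
  deltas:
    - [[0,0,0,0,0,0],[0,0,0,0,0,0],[0,0,0,0,0,0],[0,0,0,0,0,0],[0,0,0,0,0,0],[0,0,0,0,0,0],[0,0,0,0,0,0],[0,0,0,0,0,0],[0,0,0,0,0,0]]
  gripper: -1
  squeeze: 15

```text
t: 8.45
tool_pos: [0.4439, -0.2892, 0.0482]
orientation: [3.136, -0.179, 0.0]
force: [-0.3, -0.7, 2.2]
opening: 0.0513
gripper_force: 15.0
```

Request:
arm_command:
  deltas:
    - [[0,0,1,0,0,0],[0,0,2,0,0,0],[0,0,3,0,0,0],[0,0,3.5,0,0,0],[0,0,3.5,0,0,0],[0,0.5,2,0,0,0],[-0.2,1.5,1,0,0,0],[-0.3,2.5,0,0,0,0],[-0.3,3,0,0,0,0],[-0.3,3,0,0,0,0],[-0.3,3,0,0,0,0],[-0.3,3,0,0,0,0]]

```text
t: 9.45
tool_pos: [0.4263, -0.1228, 0.2086]
orientation: [-3.136, 0.18, -0.0]
force: [0.2, 0.0, -1.0]
opening: 0.0514
gripper_force: 15.0
```

Request:
arm_command:
  deltas:
    - [[-0.3,3,0,0,0,0],[-0.3,3,0,0,0,0],[-0.4,3,0,0,0,0],[0,3,0,0,0,0],[0,3,0,0,0,0],[0,3,0,0,0,0],[0,3,0,0,0,0],[0,2.5,0,0,0,0],[0,2,0,0,0,0],[0,1.5,0,0,0,0],[0,0,0,0,0,0],[0,0,0,0,0,0]]

```text
t: 10.45
tool_pos: [0.4165, 0.1462, 0.2084]
orientation: [3.136, -0.176, -0.0]
force: [-0.3, -0.7, -1.2]
opening: 0.0512
gripper_force: 15.0
```

Request:
arm_command:
  deltas:
    - [[0,0,-2,0,0,0],[0,0,-3,0,0,0],[0,0,-3,0,0,0],[0,0,-3,0,0,0],[0,0,-2.5,0,0,0],[0,0,-1.5,0,0,0],[0,0,-0.8,0,0,0],[0,0,-0.4,0,0,0],[0,0,-0.4,0,0,0],[0,0,-0.2,0,0,0],[0,0,-0.1,0,0,0],[0,0,0,0,0,0]]

```text
t: 11.45
tool_pos: [0.4178, 0.1459, 0.0402]
orientation: [-3.136, 0.179, -0.003]
force: [-0.1, -0.4, -1.2]
opening: 0.0511
gripper_force: 15.0
```

Request:
arm_command:
  deltas:
    - [[0,0,0,0,0,0],[0,0,0,0,0,0]]

```text
t: 11.62
tool_pos: [0.4178, 0.146, 0.0401]
orientation: [-3.136, 0.179, -0.003]
force: [-0.2, -1.4, 1.9]
opening: 0.0511
gripper_force: 15.0
```

Request:
arm_command:
  deltas:
    - [[0,0,-0.05,0,0,0],[0,0,0,0,0,0],[0,0,0,0,0,0],[0,0,0,0,0,0],[0,0,0,0,0,0],[0,0,1,0,0,0],[0,0,2.5,0,0,0],[0,0,3,0,0,0],[0,0,3.5,0,0,0],[0,0,3.5,0,0,0],[0,0,3,0,0,0],[0,0,0,0,0,0]]
  gripper: 1

```text
t: 12.62
tool_pos: [0.4203, 0.1467, 0.2118]
orientation: [-3.133, 0.178, -0.017]
force: [1.5, 0.3, 0.4]
opening: 0.0931
gripper_force: 0.0
```

```bash
python3 - <<'E'
from h import *
s=monitor.read_state(); print(s['tool_pos'],s['opening'])
im,m=snap('wrist','w3.png'); im,m=snap('top','t3.png'); cv2.imwrite('pics/t3c.png',cv2.resize(im[200:320,120:420],None,fx=2.6,fy=2.6))
for n,p in dict(amb=(.4178,.146,.110),spr=(.461,0,.148),green=(.417,.146,.004),blue=(.461,0,.004)).items(): print(n,(w2px(m,p)-[120,200])*2.6)
E
```

```text
[0.42029518 0.14665943 0.21182186] 0.09311877554786532
amb [[374.00251505 224.27018176]]
spr [[592.487012   151.91252894]]
green [[393.03110801 230.1133682 ]]
blue [[586.37846975 168.96956934]]
```

View pics/w3.png

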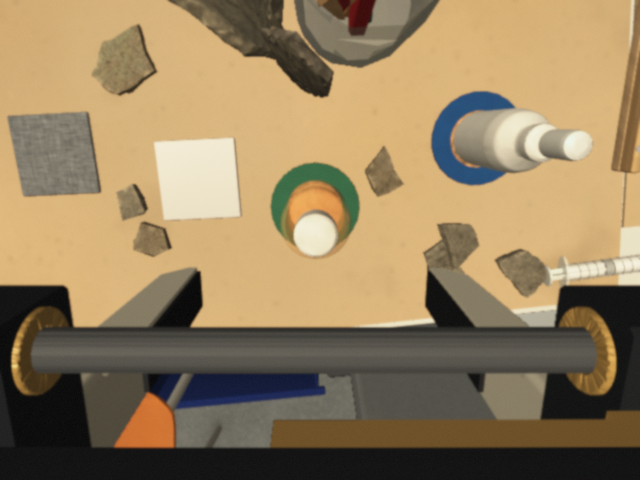

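Both bottles stand upright on their coasters. The tile is at (198,178), the pad at (54,153) and the big sherd at (125,60).

```bash
python3 - <<'E'
from h import *
m=eyes.camera_model('wrist')
for n,p,z in [('tile',(198,178),.005),('pad',(54,153.5),.004),('green',(315,208),.004),('blue',(480,138),.004),('amb',(315,233),.11),('spr',(570,145),.148),('sherd',(125,60),.014)]: print(n,px2w(m,[p],z).round(4))
E
```

```text
tile [[0.451  0.2417]]
pad [[0.4856 0.3609]]
green [[0.4132 0.1444]]
blue [[ 0.4572 -0.0011]]
amb [[0.4167 0.1442]]
spr [[0.4576 0.0068]]
sherd [[0.5504 0.2803]]
```

Request:
arm_command:
  deltas:
    - [[0,-2,0,0,0,0],[0,-3.5,0,0,0,0],[0,-4.1,0,0,0,0],[0,-4.1,0,0,0,0],[0,-4.1,0,0,0,0],[0,-4.1,0,0,0,0],[0,-4.1,0,0,0,0],[1,-4,0,0,0,0],[1.5,-3.5,0,0,0,0],[2,-3.5,0,0,0,0],[2,-3,0,0,0,0],[1,-2,0,0,0,0]]
  gripper: 0.3

```text
t: 13.72
tool_pos: [0.4918, -0.2765, 0.2012]
orientation: [-3.135, 0.181, 0.004]
force: [0.6, -0.0, 1.4]
opening: 0.0608
gripper_force: 0.0
```

Request:
arm_command:
  deltas:
    - [[0.5,-1.2,0,0,0,0],[0,0,0,0,0,0],[0,0,0,0,0,0]]

```text
t: 13.97
tool_pos: [0.4958, -0.2858, 0.2015]
orientation: [-3.134, 0.18, 0.005]
force: [-0.2, 0.2, -0.8]
opening: 0.0604
gripper_force: 0.0
```

```bash
python3 - <<'E'
from h import *
s=monitor.read_state(); print(s['tool_pos'],s['opening'])
im,m=snap('wrist','w4.png')
for n,p in dict(loupe=(.5,-.291,.046),wax=(.512,-.1877,.034),).items(): print(n,w2px(m,p).round())
E
```

```text
[ 0.49579862 -0.2857682   0.20153913] 0.060374456950982376
loupe [[319. 206.]]
wax [[188. 203.]]
```

View pics/w4.png

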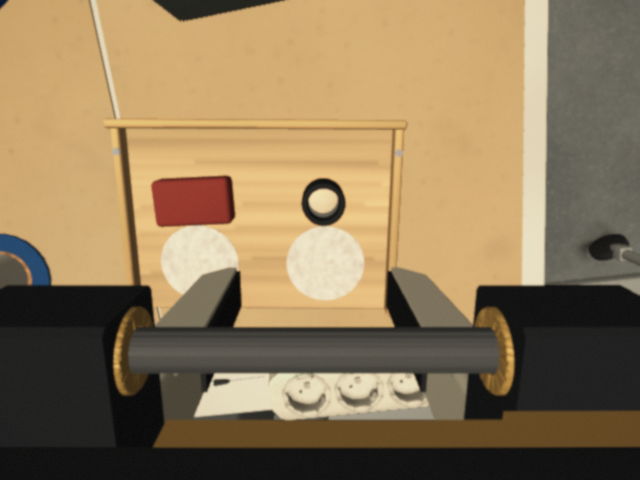

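Request:
arm_command:
  deltas:
    - [[0.5,-0.6,-1,0,0,0],[0,0,-3,0,0,0],[0,0,-3.5,0,0,0],[0,0,-3.5,0,0,0],[0,0,-3,0,0,0],[0,0,-2,0,0,0],[0,0,-1.5,0,0,0],[0,0,-0.6,0,0,0],[0,0,0,0,0,0],[0,0,0,0,0,0]]

```text
t: 14.85
tool_pos: [0.502, -0.2916, 0.0233]
orientation: [3.137, -0.178, 0.0]
force: [0.1, 0.2, 0.1]
opening: 0.0605
gripper_force: 0.0
```

Request:
arm_command:
  deltas:
    - [[0,0,0,0,0,0],[0,0,0,0,0,0],[0,0,0,0,0,0],[0,0,0,0,0,0],[0,0,0,0,0,0],[0,0,0,0,0,0],[0,0,0,0,0,0],[0,0,0,0,0,0]]
  gripper: -1
  squeeze: 12

```text
t: 15.52
tool_pos: [0.5023, -0.2925, 0.0233]
orientation: [3.136, -0.179, 0.001]
force: [-1.2, 0.2, 5.6]
opening: 0.0334
gripper_force: 12.0
```

Request:
arm_command:
  deltas:
    - [[0,0,1,0,0,0],[0,0,3,0,0,0],[0,0,3.5,0,0,0],[0,0,3.5,0,0,0],[0,0,3.5,0,0,0],[-0.5,1,3,0,0,0],[-1.5,2.5,0.5,0,0,0],[-2,3,0,0,0,0],[-2,3.3,0,0,0,0],[-2,3.5,0,0,0,0],[0,4,0,0,0,0],[0,4,0,0,0,0]]

```text
t: 16.52
tool_pos: [0.4205, -0.078, 0.2029]
orientation: [3.136, -0.182, 0.001]
force: [0.4, 0.3, -0.2]
opening: 0.033
gripper_force: 12.0
```

Request:
arm_command:
  deltas:
    - [[0,4,0,0,0,0],[0,4,0,0,0,0],[0,4,0,0,0,0],[0,4,0,0,0,0],[0,4,0,0,0,0],[0,4,0,0,0,0],[0,4,0,0,0,0],[1,3.5,0,0,0,0],[1.5,3.5,0,0,0,0],[1.5,3.5,0,0,0,0],[1.3,3,0,0,0,0],[1.3,2.5,0,0,0,0]]

```text
t: 17.52
tool_pos: [0.4876, 0.3633, 0.2025]
orientation: [-3.137, 0.177, 0.001]
force: [0.9, -0.1, -0.4]
opening: 0.0333
gripper_force: 12.0
```

Request:
arm_command:
  deltas:
    - [[0,0.5,0,0,0,0],[0,0,0,0,0,0],[0,0,0,0,0,0]]

```text
t: 17.77
tool_pos: [0.4873, 0.3654, 0.2024]
orientation: [3.136, -0.178, -0.002]
force: [-0.2, -0.5, -0.6]
opening: 0.0332
gripper_force: 12.0
```

```bash
python3 - <<'E'
from h import *
s=monitor.read_state(); print(s['tool_pos'],s['dq'].round(3))
im,m=snap('wrist','w5.png')
for n,p in dict(pad=(.488,.3655,.004),tile=(.453,.245,.005)).items(): print(n,w2px(m,p).round())
E
```

```text
[0.48730449 0.3653528  0.20236363] [-0.018 -0.029  0.018 -0.002 -0.003 -0.002]
pad [[312. 202.]]
tile [[453. 226.]]
```

View pics/w5.png

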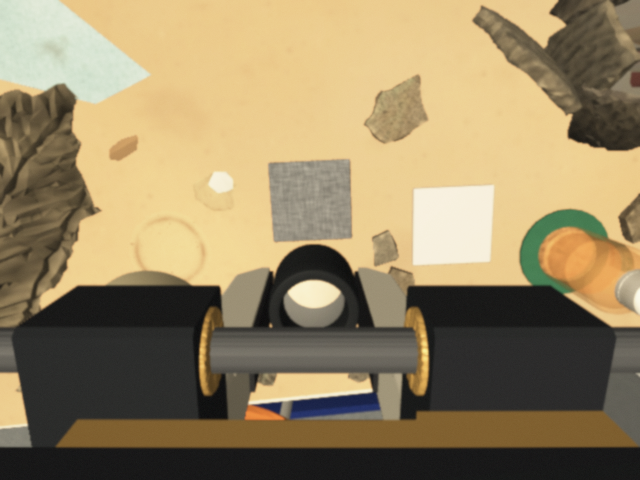

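The loupe is held above the pad. The pad at (310,201) and tile at (453,225) match the predictions.

Request:
arm_command:
  deltas:
    - [[0.05,0.05,-2,0,0,0],[0,0,-3.5,0,0,0],[0,0,-4,0,0,0],[0,0,-3.5,0,0,0],[0,0,-2.5,0,0,0],[0,0,-1.5,0,0,0],[0,0,-0.7,0,0,0],[0,0,-0.4,0,0,0],[0,0,-0.3,0,0,0],[0,0,-0.2,0,0,0],[0,0,0,0,0,0],[0,0,0,0,0,0]]

```text
t: 18.82
tool_pos: [0.4891, 0.3668, 0.0179]
orientation: [-3.135, 0.179, -0.002]
force: [0.5, 0.4, -1.1]
opening: 0.0331
gripper_force: 12.0
```

Request:
arm_command:
  deltas:
    - [[0,0,-0.15,0,0,0],[0,0,-0.1,0,0,0],[0,0,0,0,0,0],[0,0,0,0,0,0]]

```text
t: 19.15
tool_pos: [0.489, 0.3668, 0.0153]
orientation: [-3.136, 0.178, -0.002]
force: [-1.6, 0.3, 5.3]
opening: 0.0331
gripper_force: 12.0
```

Request:
arm_command:
  deltas:
    - [[0,0,0,0,0,0],[0,0,0,0,0,0],[0,0,0,0,0,0],[0,0,0,0,0,0],[0,0,1,0,0,0],[0,0,3,0,0,0],[0,0,4,0,0,0],[0,0,4,0,0,0],[0,0,4,0,0,0],[-0.5,-1,3,0,0,0],[-1,-3,0,0,0,0],[-1.5,-3.5,0,0,0,0]]
  gripper: 0.3

```text
t: 20.15
tool_pos: [0.4601, 0.2925, 0.2083]
orientation: [-3.133, 0.176, -0.01]
force: [0.9, -0.6, 0.1]
opening: 0.0604
gripper_force: 0.0
```

```bash
python3 - <<'E'
from h import *
s=monitor.read_state(); print(s['tool_pos'],s['orientation'],s['q'].round(3))
E
```

```text
[0.46007417 0.29247994 0.20834454] [-3.13291786  0.17580148 -0.00964039] [ 0.472 -0.02   1.663  0.     1.491  2.155]
```

Request:
arm_command:
  deltas:
    - [[-2,-3,0,0,0,0],[-1.5,-3.5,0,0,0,0],[-0.5,-4,0,0,0,0],[0,-4.1,0,0,0,0],[0,-4.1,0,0,0,0],[0,-4.1,0,0,0,0],[0,-4.1,0,0,0,0],[0,-4.1,0,0,0,0],[0,-4.1,0,0,0,7],[0,-4,0,0,0,7],[0,-3,0,0,0,7],[1,-2,0,0,0,7]]

```text
t: 21.15
tool_pos: [0.4278, -0.1395, 0.2051]
orientation: [3.095, 0.53, 0.001]
force: [-0.3, 1.0, 0.2]
opening: 0.0602
gripper_force: 0.0
```

Request:
arm_command:
  deltas:
    - [[1.5,-1,0,0,0,7],[1.5,-1,0,0,0,7],[1.5,-0.5,0,0,0,7],[1.5,0,0,0,0,7],[1,0,0,0,0,7],[0.5,0,0,0,0,7],[0,0,0,0,0,7],[0,0,0,0,0,7],[0,0,0,0,0,7],[0,0,0,0,0,0],[0,0,0,0,0,0],[0,0,0,0,0,0]]

```text
t: 22.15
tool_pos: [0.5039, -0.1618, 0.2046]
orientation: [2.371, 2.06, 0.0]
force: [-0.4, -0.5, -0.6]
opening: 0.0604
gripper_force: 0.0
```

```bash
python3 - <<'E'
from h import *
from scipy.spatial.transform import Rotation as Ro
s=monitor.read_state(); y=Ro.from_rotvec(s['orientation']).as_matrix(); print(s['tool_pos'],s['opening'],s['dq'].round(3)); print(y.round(3), np.degrees(np.arctan2(y[1,1],y[0,1])))
im,m=snap('wrist','w6.png')
for n,p in dict(wax=(.512,-.1885,.034)).items(): print(n,w2px(m,p).round())
k=cv2.inRange(cv2.cvtColor(im,cv2.COLOR_BGR2HSV),(0,120,50),(8,255,200))|cv2.inRange(cv2.cvtColor(im,cv2.COLOR_BGR2HSV),(172,120,50),(180,255,200))
c=max(cv2.findContours(k,0,1)[0],key=cv2.contourArea); r=cv2.minAreaRect(c); w=px2w(m,cv2.boxPoints(r),.034)
print(r,w.mean(0),w.round(4).tolist())
E
```

```text
[ 0.50388652 -0.16177108  0.20457786] 0.06041913573611269 [-0.     0.002  0.001 -0.002 -0.002 -0.012]
[[ 0.14  0.99  0.  ]
 [ 0.99 -0.14 -0.  ]
 [-0.    0.   -1.  ]] -8.032219758106168
wax [[329. 239.]]
((328.4579772949219, 237.36949157714844), (73.43697357177734, 44.76728439331055), 86.18592071533203) [ 0.51183934 -0.187877  ] [[0.4961, -0.1556], [0.5318, -0.1582], [0.5284, -0.2202], [0.4911, -0.2175]]
```

View pics/w6.png

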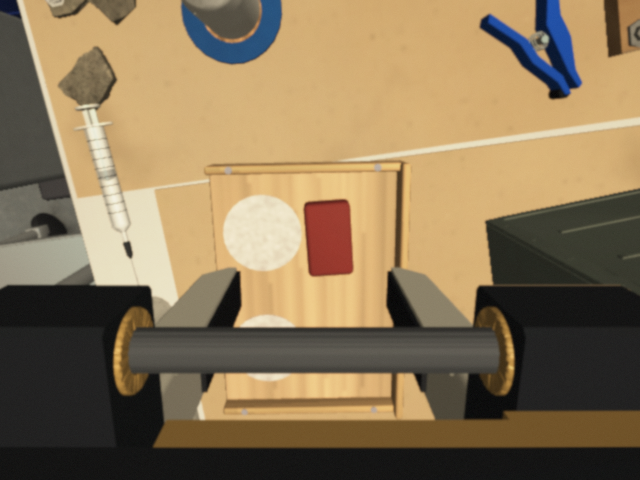

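Request:
arm_command:
  deltas:
    - [[0.4,-1.3,0,0,0,2],[0.4,-1.3,0,0,0,2],[0,0,-2,0,0,0],[0,0,-3.5,0,0,0],[0,0,-4,0,0,0],[0,0,-3.5,0,0,0],[0,0,-2.5,0,0,0],[0,0,-1.5,0,0,0],[0,0,-1,0,0,0],[0,0,-0.5,0,0,0],[0,0,-0.2,0,0,0],[0,0,0,0,0,0]]

```text
t: 23.2
tool_pos: [0.5125, -0.188, 0.0179]
orientation: [2.294, 2.145, 0.001]
force: [0.6, -0.1, 0.1]
opening: 0.0605
gripper_force: 0.0
```

Request:
arm_command:
  deltas:
    - [[0,0,0,0,0,0],[0,0,0,0,0,0],[0,0,0,0,0,0],[0,0,0,0,0,0],[0,0,0,0,0,0],[0,0,0,0,0,0],[0,0,0,0,0,0]]
  gripper: -1
  squeeze: 12

```text
t: 23.78
tool_pos: [0.5124, -0.188, 0.0179]
orientation: [2.293, 2.146, 0.001]
force: [-0.2, 1.1, 6.9]
opening: 0.0377
gripper_force: 12.0
```

```bash
python3 - <<'E'
from h import *
from scipy.spatial.transform import Rotation as Ro
s=monitor.read_state(); m=dict(eyes.camera_model('wrist'))
Rc=cv2.Rodrigues(m['rvec'])[0]; t=np.ravel(m['tvec']); Rt=Ro.from_rotvec(s['orientation']).as_matrix()
A=Rc@Rt; b=Rc@s['tool_pos']+t
R5=Ro.from_rotvec([3.136,-.178,-.002]).as_matrix(); p5=np.array([.4873,.3654,.2024])
m['rvec']=cv2.Rodrigues(A@R5.T)[0].ravel(); m['tvec']=b-A@R5.T@p5
print('chk',w2px(m,(.488,.3655,.004)))
for n,p in dict(end=(578,112),tip=(478,10),pot=(575,140)).items():
  for z in (0,.05,.1): print(n,z,px2w(m,[p],z).round(3))
E
python3 -c "
import cv2;a=cv2.imread('pics/t3.png')[90:250,180:360];cv2.imwrite('pics/t3d.png',cv2.resize(a,None,fx=3.5,fy=3.5))"
```

```text
chk [[314.17820459 201.44518437]]
end 0 [[0.538 0.138]]
end 0.05 [[0.539 0.168]]
end 0.1 [[0.541 0.198]]
tip 0 [[0.625 0.219]]
tip 0.05 [[0.615 0.238]]
tip 0.1 [[0.605 0.257]]
pot 0 [[0.515 0.139]]
pot 0.05 [[0.52  0.169]]
pot 0.1 [[0.525 0.199]]
```

View pics/t3d.png

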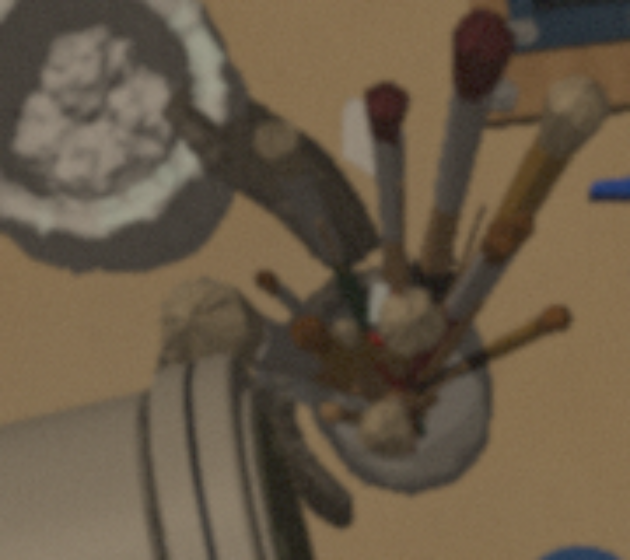

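Request:
arm_command:
  deltas:
    - [[0,0,1,0,0,0],[0,0,3,0,0,0],[0,0,4,0,0,0],[0,0,4,0,0,0],[0,0,4,0,0,0],[-0.5,1,2.5,0,0,0],[-2,2,0.5,0,0,0],[-2,3,0,0,0,0],[-2.5,3,0,0,0,0],[-2,3,0,0,0,0],[-1,1.5,0,0,0,0],[0,0,0,0,0,0]]

```text
t: 24.78
tool_pos: [0.4101, -0.0502, 0.2075]
orientation: [-2.291, -2.149, -0.001]
force: [-0.5, 0.0, -0.2]
opening: 0.0382
gripper_force: 12.0
```

The crop shows the brushes leaning away from the robot, with the arm partly in view at lower left. The path at x = 0.41 stays clear.

Request:
arm_command:
  deltas:
    - [[0,2,0,0,0,0],[0,3.5,0,0,0,0],[0,4,0,0,0,0],[0,4,0,0,0,4],[0,4,0,0,0,4],[0,4,0,0,0,4],[1,3.5,0,0,0,4],[1.5,2.5,0,0,0,4],[1.5,1.5,0,0,0,0],[0.3,0.5,0,0,0,0],[0,0,0,0,0,0],[0,0,0,0,0,0]]

```text
t: 25.78
tool_pos: [0.4546, 0.2415, 0.2068]
orientation: [-1.886, -2.512, 0.002]
force: [-0.2, -0.5, -1.4]
opening: 0.0378
gripper_force: 12.0
```

Request:
arm_command:
  deltas:
    - [[0,0,-2,0,0,0],[0,0,-3.5,0,0,0],[0,0,-4,0,0,0],[0,0,-3.5,0,0,0],[0,0,-2.5,0,0,0],[0,0,-1.5,0,0,0],[0,0,-1,0,0,0],[0,0,-0.5,0,0,0],[0,0,-0.3,0,0,0],[0,0,0,0,0,0],[0,0,0,0,0,0]]

```text
t: 26.7
tool_pos: [0.4559, 0.2424, 0.0205]
orientation: [1.886, 2.511, 0.003]
force: [-0.4, -0.2, 0.1]
opening: 0.0379
gripper_force: 12.0
```

Lower by 0.95 cm, shifting about 3 mm to the tile centre.

Request:
arm_command:
  deltas:
    - [[-0.2,0.3,-0.3,0,0,0],[0,0,-0.3,0,0,0],[0,0,-0.2,0,0,0],[0,0,-0.15,0,0,0],[0,0,0,0,0,0],[0,0,0,0,0,0],[0,0,0,0,0,0]]

```text
t: 27.28
tool_pos: [0.453, 0.2456, 0.0104]
orientation: [-1.886, -2.513, -0.0]
force: [-2.7, 0.1, 7.4]
opening: 0.0379
gripper_force: 12.0
```

Request:
arm_command:
  deltas:
    - [[0,0,0,0,0,0],[0,0,0,0,0,0],[0,0,0,0,0,0],[0,0,0,0,0,0],[0,0,1,0,0,0],[0,0,3,0,0,0],[0,0,4,0,0,0],[0,0,4,0,0,0],[0,0,4,0,0,0],[0,0,3.5,0,0,0],[0,0,0,0,0,-7],[0,0,0,0,0,-7]]
  gripper: 0.3

```text
t: 28.28
tool_pos: [0.4548, 0.2461, 0.2094]
orientation: [2.182, 2.256, 0.011]
force: [-1.0, 0.1, -1.0]
opening: 0.0604
gripper_force: 0.0
```

Request:
arm_command:
  deltas:
    - [[-0.5,-1,0,0,0,-7],[-0.5,-1,0,0,0,-7],[-0.5,-1,0,0,0,-7],[-0.5,-1,0,0,0,-7],[-0.5,-1,0,0,0,-7],[-0.5,-1,0,0,0,-7],[-0.5,-1,0,0,0,-7],[0,-1,0,0,0,-7],[0,-1,0,0,0,-7],[0,-1,0,0,0,-7],[0,0,0,0,0,-7],[0,0,0,0,0,-7]]
  gripper: 1

```text
t: 29.28
tool_pos: [0.4179, 0.1447, 0.2055]
orientation: [-3.134, -0.214, -0.001]
force: [-0.1, 0.0, 0.2]
opening: 0.0926
gripper_force: 0.0
```

Request:
arm_command:
  deltas:
    - [[0,0,0,0,0,-7],[0,0,0,0,0,-7],[0,0,0,0,0,0],[0,0,0,0,0,0],[0,0,0,0,0,0]]

```text
t: 29.7
tool_pos: [0.4179, 0.1453, 0.205]
orientation: [-3.138, 0.152, -0.001]
force: [0.6, 0.5, 0.1]
opening: 0.0929
gripper_force: 0.0
```

```bash
python3 - <<'E'
from h import *
from scipy.spatial.transform import Rotation as Ro
s=monitor.read_state(); y=Ro.from_rotvec(s['orientation']).as_matrix(); print(s['tool_pos'],s['opening'], y[2].round(3),np.degrees(np.arctan2(y[1,1],y[0,1])))
im,m=snap('wrist','w7.png')
for n,p in dict(pad=(.488,.3655,.004),tile=(.453,.245,.005),wax=(.453,.245,.027),loupe=(.488,.366,.038),amber=(.4178,.146,.110)).items(): print(n,w2px(m,p).round())
E
```

```text
[0.41785461 0.14525954 0.20499458] 0.09291688455713859 [ 0. -0. -1.] -95.54252812420144
pad [[ 46. 146.]]
tile [[193. 173.]]
wax [[185. 176.]]
loupe [[ 19. 148.]]
amber [[310. 231.]]
```

View pics/w7.png

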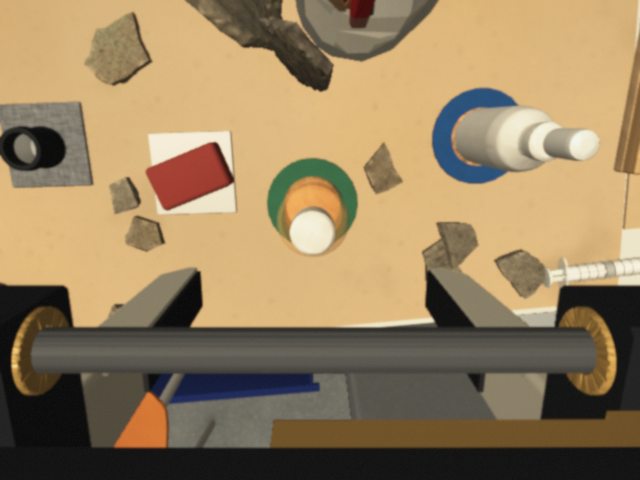

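The wax at (190,176) is on the tile and the loupe at (20,148) is on the pad. The amber bottle at (312,231) is centred under the gripper.

Request:
arm_command:
  deltas:
    - [[0,0.05,-2,0,0,0],[0,0,-3.5,0,0,0],[0,0,-3.5,0,0,0],[0,0,-3,0,0,0],[0,0,-2.2,0,0,0],[0,0,-1.5,0,0,0],[0,0,-0.8,0,0,0],[0,0,0,0,0,0],[0,0,0,0,0,0],[0,0,0,0,0,0]]

```text
t: 30.58
tool_pos: [0.419, 0.146, 0.0411]
orientation: [-3.137, 0.157, -0.003]
force: [0.4, 0.2, -0.1]
opening: 0.0931
gripper_force: 0.0
```

Request:
arm_command:
  deltas:
    - [[0,0,0,0,0,0],[0,0,0,0,0,0],[0,0,0,0,0,0],[0,0,0,0,0,0],[0,0,0,0,0,0],[0,0,0,0,0,0],[0,0,0,0,0,0],[0,0,0,0,0,0],[0,0,0,0,0,0]]
  gripper: -1
  squeeze: 15

```text
t: 31.33
tool_pos: [0.4179, 0.1458, 0.0397]
orientation: [-3.138, 0.159, 0.0]
force: [-0.7, 0.2, 0.1]
opening: 0.0512
gripper_force: 15.0
```

Request:
arm_command:
  deltas:
    - [[0,0,1,0,0,0],[0,0,2.5,0,0,0],[0,0,3.3,0,0,0],[0,0,3.5,0,0,0],[0,0,3.5,0,0,0],[0,-0.5,2,0,0,0],[0,-1.5,1,0,0,0],[0,-2.5,0,0,0,0],[0,-3,0,0,0,0],[0,-3,0,0,0,0],[0,-3,0,0,0,0],[0,-3,0,0,0,0]]

```text
t: 32.33
tool_pos: [0.4174, -0.0205, 0.2083]
orientation: [3.138, -0.158, 0.001]
force: [0.6, -0.3, -2.4]
opening: 0.0513
gripper_force: 15.0
```

Request:
arm_command:
  deltas:
    - [[0.3,-3,0,0,0,0],[0.3,-3,0,0,0,0],[0.5,-3,0,0,0,0],[0.5,-3,0,0,0,0],[0.5,-3,0,0,0,0],[0.5,-3,0,0,0,0],[0,-3,0,0,0,0],[0,-2.5,0,0,0,0],[0,-2,0,0,0,0],[0,-1.5,0,0,0,0],[0,0,0,0,0,0],[0,0,0,0,0,0]]

```text
t: 33.33
tool_pos: [0.4436, -0.2894, 0.2077]
orientation: [-3.137, 0.16, 0.001]
force: [-0.2, -0.3, -1.0]
opening: 0.0515
gripper_force: 15.0
```

Request:
arm_command:
  deltas:
    - [[0,0,-2,0,0,0],[0,0,-3,0,0,0],[0,0,-3,0,0,0],[0,0,-3,0,0,0],[0,0,-2,0,0,0],[0,0,-1,0,0,0],[0,0,-0.5,0,0,0],[0,0,-0.3,0,0,0],[0,0,0,0,0,0],[0,0,0,0,0,0]]

```text
t: 34.17
tool_pos: [0.4449, -0.2898, 0.0613]
orientation: [3.136, -0.158, 0.003]
force: [-0.7, -1.0, -2.3]
opening: 0.0512
gripper_force: 15.0
```

Request:
arm_command:
  deltas:
    - [[0,0,-0.5,0,0,0],[0,0,-0.4,0,0,0],[0,0,-0.2,0,0,0],[0,0,-0.1,0,0,0],[0,0,-0.05,0,0,0],[0,0,0,0,0,0],[0,0,0,0,0,0]]

```text
t: 34.75
tool_pos: [0.4439, -0.2893, 0.0477]
orientation: [-3.138, 0.159, -0.0]
force: [-3.5, 2.0, 6.3]
opening: 0.0515
gripper_force: 15.0
```

Request:
arm_command:
  deltas:
    - [[0,0,0,0,0,0],[0,0,0,0,0,0],[0,0,0,0,0,0],[0,0,0,0,0,0],[0,0,1,0,0,0],[0,0,3,0,0,0],[0,0,4,0,0,0],[0,0,4,0,0,0],[0,0,3.5,0,0,0],[0,1.5,0,0,0,0],[0.5,3.4,0,0,0,0],[0.5,4,0,0,0,0]]
  gripper: 1

```text
t: 35.75
tool_pos: [0.4542, -0.2009, 0.2038]
orientation: [3.136, -0.164, 0.004]
force: [0.2, 0.7, -0.0]
opening: 0.0929
gripper_force: 0.0
```

Request:
arm_command:
  deltas:
    - [[0.5,4,0,0,0,0],[0.2,4,0,0,0,0],[0,4,0,0,0,0],[0,4,0,0,0,0],[0,3,0,0,0,0],[0,1,0,0,0,0],[0,0,0,0,0,0],[0,0,0,0,0,0],[0,0,0,0,0,0]]
  gripper: 0

```text
t: 36.5
tool_pos: [0.461, -0.0013, 0.2023]
orientation: [3.137, -0.159, 0.0]
force: [0.2, -0.0, -1.1]
opening: 0.0467
gripper_force: 0.0
```

```bash
python3 - <<'E'
from h import *
s=monitor.read_state(); print(s['tool_pos'],s['opening'])
im,m=snap('wrist','w8.png')
print(w2px(m,[(.461,0,.148),(.4439,-.2893,.118)]).round())
E
```

```text
[ 0.46098939 -0.00132393  0.2023178 ] 0.04674817592086994
[[309. 249.]
 [788. 216.]]
```

View pics/w8.png

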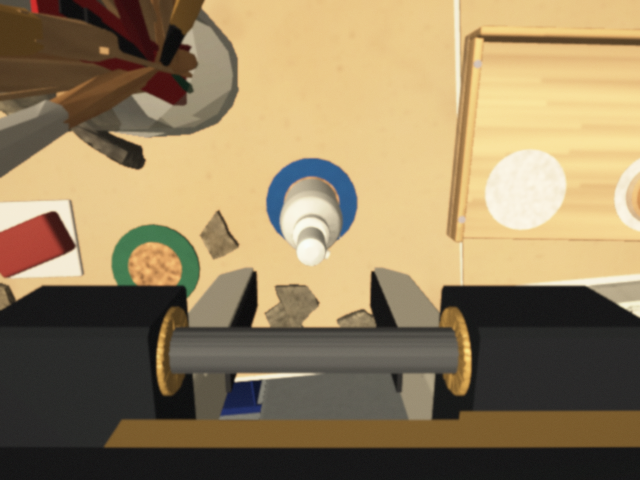

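The pin at (312,251) is centred under the gripper.

Request:
arm_command:
  deltas:
    - [[0,0,-1.5,0,0,0],[0,0,-2.5,0,0,0],[0,0,-2.2,0,0,0],[0,0,-1.5,0,0,0],[0,0,-0.9,0,0,0],[0,0,0,0,0,0],[0,0,0,0,0,0],[0,0,0,0,0,0],[0,0,0,0,0,0]]

```text
t: 37.3
tool_pos: [0.4619, -0.0006, 0.1176]
orientation: [3.137, -0.159, 0.004]
force: [-0.7, -0.4, -0.3]
opening: 0.0461
gripper_force: 0.0
```

Request:
arm_command:
  deltas:
    - [[0,0,0,0,0,0],[0,0,0,0,0,0],[0,0,0,0,0,0],[0,0,0,0,0,0],[0,0,0,0,0,0],[0,0,0,0,0,0],[0,0,0,0,0,0],[0,0,0,0,0,0]]
  gripper: -1
  squeeze: 15

```text
t: 37.97
tool_pos: [0.4609, -0.0002, 0.1162]
orientation: [-3.138, 0.159, -0.0]
force: [-0.4, 0.3, 1.3]
opening: 0.0168
gripper_force: 15.0
```

Request:
arm_command:
  deltas:
    - [[0,0,1,0,0,0],[0,0,2,0,0,0],[0,0,2,0,0,0],[0,-1,1,0,0,0],[-0.1,-2,0,0,0,0],[-0.1,-2.5,0,0,0,0],[-0.1,-2.5,0,0,0,0],[-0.1,-2.5,0,0,0,0],[-0.15,-2.5,0,0,0,0],[0,-2.5,0,0,0,0],[0,-1.5,0,0,0,0],[0,-1,0,0,0,0]]

```text
t: 38.97
tool_pos: [0.4549, -0.1826, 0.1763]
orientation: [3.137, -0.161, -0.0]
force: [-0.4, 0.5, -1.6]
opening: 0.0167
gripper_force: 15.0
```

Request:
arm_command:
  deltas:
    - [[0,0,0,0,0,0],[0,0,-1,0,0,0],[0,0,-2,0,0,0],[0,0,-1,0,0,0],[0,0,-0.4,0,0,0],[0,0,-0.2,0,0,0],[0,0,0,0,0,0],[0,0,0,0,0,0],[0,0,0,0,0,0]]

```text
t: 39.72
tool_pos: [0.456, -0.1804, 0.1311]
orientation: [3.137, -0.158, 0.002]
force: [-0.5, -0.2, -0.7]
opening: 0.0167
gripper_force: 15.0
```

Request:
arm_command:
  deltas:
    - [[0,0,-0.3,0,0,0],[0,0,-0.2,0,0,0],[0,0,-0.1,0,0,0],[0,0,-0.05,0,0,0],[0,0,0,0,0,0],[0,0,0,0,0,0],[0,0,0,0,0,0]]

```text
t: 40.3
tool_pos: [0.4557, -0.1804, 0.1242]
orientation: [3.137, -0.158, 0.001]
force: [-0.6, 0.3, 5.0]
opening: 0.0163
gripper_force: 15.0
```

Contact felt. I release, rise and check.

Request:
arm_command:
  deltas:
    - [[0,0,0,0,0,0],[0,0,0,0,0,0],[0,0,0,0,0,0],[0,0,0,0,0,0],[0,0,0.5,0,0,0],[0,0,2,0,0,0],[0,0,3,0,0,0],[0,0,3,0,0,0],[-1.5,0,1,0,0,0],[-3,0,0,0,0,0],[-2,0,0,0,0,0],[0,0,0,0,0,0]]
  gripper: 0

```text
t: 41.3
tool_pos: [0.3882, -0.1803, 0.2193]
orientation: [3.137, -0.16, -0.0]
force: [-0.7, 0.4, -0.6]
opening: 0.0464
gripper_force: 0.0
```

```bash
python3 - <<'E'
from h import *
im,m=snap('side','s9.png'); a=cv2.imread('pics/side0.png')
t,_=snap('top','t9.png')
cv2.imwrite('pics/fin.png',np.vstack([np.hstack([cv2.resize(x[150:400,200:360],(400,300)) for x in (a,im)]),np.hstack([cv2.resize(t[200:320,120:300],(400,300)),cv2.resize(t[190:310,400:550],(400,300))])]))
s=monitor.read_state(); print(s['t'],s['tool_pos'],s['opening'],s['gripper_force'])
E
```

```text
41.4 [ 0.39036353 -0.18045624  0.21919839] 0.046510333968394456 0.0
```

View pics/fin.png

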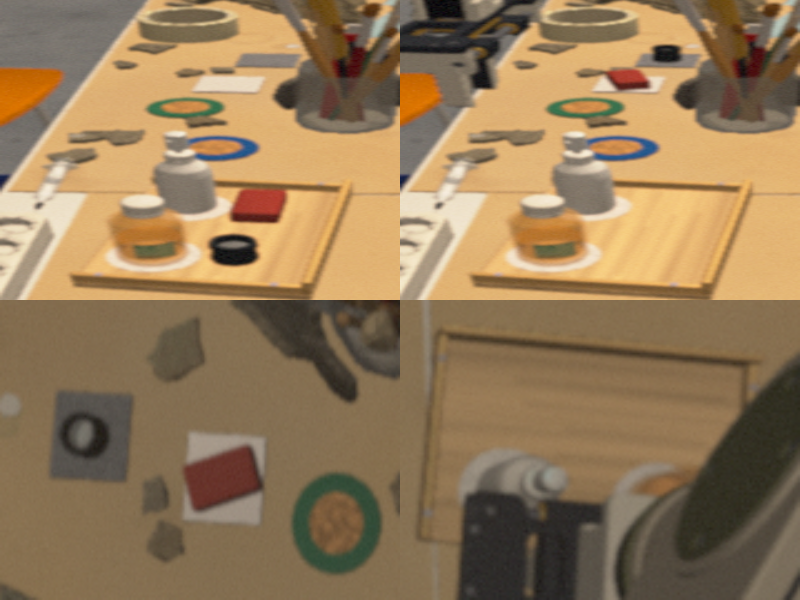

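The before and after side views show both bottles standing where they began, with the loupe on the pad, the wax flat on the tile and the sherd unmoved.

```bash
python3 -c "
from plant import ticket; print(ticket.close_job())"
```

```text
the job is handed in; nothing more can be done
None
```

The job is handed in at about 41 s of the 138 s allowed: both bottles are back upright on their caddy spots, the loupe is on the grey pad, the wax lies flat on the white tile, and the last pictures show all four in place with the sherd unmoved, but no verdict was returned.

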